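Put the mixed-up watches back on their own job trays

TASK

The four watch heads have been mixed up: each lies on another watch's job tray. Put every watch on the felt pad of the tray that holds its own back (the back of the same shape and size), dial up and in the middle of the pad, using the spare pad to free a place; never lay a watch on the bare bench or turn it over, or it gets scratched.

Things in the scene. Friction and masses are not known exactly. Their poses are not given: they have to be found in the camera images.
- watch_large_center (a point): The large round watch head: bare steel case, white dial, no strap or crown, round, 46 mm diameter, 16 mm thick, lying dial up on a felt pad. Point: its centre, 8 mm above its underside. z up out of the dial, y to 12 o'clock, x to 3 o'clock. Strap lugs stick out up to 5 mm at 12 and 6 o'clock only: clean to grip across x.
- watch_small_center (a point): The small round watch head: bare steel case, white dial, no strap or crown, round, 30 mm diameter, 16 mm thick, lying dial up on a felt pad. Point: its centre, 8 mm above its underside. z up out of the dial, y to 12 o'clock, x to 3 o'clock. Strap lugs stick out up to 5 mm at 12 and 6 o'clock only: clean to grip across x.
- watch_square_center (a point): The square watch head: bare steel case, white dial, no strap or crown, square, 38 x 38 mm, 16 mm thick, lying dial up on a felt pad. Point: its centre, 8 mm above its underside. z up out of the dial, y to 12 o'clock, x to 3 o'clock. Strap lugs stick out up to 5 mm at 12 and 6 o'clock only: clean to grip across x.
- watch_oblong_center (a point): The oblong watch head: bare steel case, white dial, no strap or crown, oblong, 26 mm (x) by 46 mm (y), 16 mm thick, lying dial up on a felt pad. Point: its centre, 8 mm above its underside. z up out of the dial, y to 12 o'clock, x to 3 o'clock. Strap lugs stick out up to 5 mm at 12 and 6 o'clock only: clean to grip across x.
- tray_large_pad (a point): Job tray of the large round watch: fixed brown board 66 (x) by 130 mm (y), 5 thick; at one end a grey felt disc (62 mm diameter, 3 thick) where a watch lies, at the other a fixed steel watch back (round, 44 mm diameter, 3 thick) showing which watch belongs. Point: centre of the disc's top, 8 mm above the bench. z up; y along the tray to the back's centre, 67 mm away; x across.
- tray_small_pad (a point): Job tray of the small round watch: fixed brown board 66 (x) by 130 mm (y), 5 thick; at one end a grey felt disc (62 mm diameter, 3 thick) where a watch lies, at the other a fixed steel watch back (round, 28 mm diameter, 3 thick) showing which watch belongs. Point: centre of the disc's top, 8 mm above the bench. z up; y along the tray to the back's centre, 67 mm away; x across.
- tray_square_pad (a point): Job tray of the square watch: fixed brown board 66 (x) by 130 mm (y), 5 thick; at one end a grey felt disc (62 mm diameter, 3 thick) where a watch lies, at the other a fixed steel watch back (square, 36 x 36 mm, 3 thick) showing which watch belongs. Point: centre of the disc's top, 8 mm above the bench. z up; y along the tray to the back's centre, 67 mm away; x across.
- tray_oblong_pad (a point): Job tray of the oblong watch: fixed brown board 66 (x) by 130 mm (y), 5 thick; at one end a grey felt disc (62 mm diameter, 3 thick) where a watch lies, at the other a fixed steel watch back (oblong, 24 x 44 mm, 3 thick) showing which watch belongs. Point: centre of the disc's top, 8 mm above the bench. z up; y along the tray to the back's centre, 67 mm away; x across.
- spare_pad (a point): The spare pad: a fixed brown wooden square, 76 x 76 mm, 5 mm thick, with the same grey felt disc (62 mm diameter, 3 mm thick) in its middle and no watch back; empty at the start. Point: centre of the disc's top, 8 mm above the bench; z up, x and y along its sides.
Things that resemble listed ones, but are neither listed nor needed, are in the scene too. What is shaped like the part that bears watch_large_center but orange or purple is not meant. Leave any red look-alike of the part that bears watch_square_center alone.

How it is judged:
At the end, for the whole second after the job is handed in: Each of the four watch heads lies flat (within 0.15 rad), dial up, released and at rest on the felt pad of the tray with the back of its own shape and size, its centre within 12 mm of the pad's centre; no watch has lain on the bare bench or been turned over on the way (horizontal distance between watch_large_center and tray_large_pad below 0.012 m and z of watch_large_center in the frame of tray_large_pad between 0.005 and 0.012 m and angle between each of watch_large_center, watch_small_center, watch_square_center, watch_oblong_center's own z axis and vertical below 0.15 rad and linear speed of each of watch_large, watch_small, watch_square, watch_oblong below 0.02 m/s and horizontal distance between watch_small_center and tray_small_pad below 0.012 m and z of watch_small_center in the frame of tray_small_pad between 0.005 and 0.012 m and horizontal distance between watch_square_center and tray_square_pad below 0.012 m and z of watch_square_center in the frame of tray_square_pad between 0.005 and 0.012 m and horizontal distance between watch_oblong_center and tray_oblong_pad below 0.012 m and z of watch_oblong_center in the frame of tray_oblong_pad between 0.005 and 0.012 m); the robot touches nothing.
It fails at once if a watch was laid on the bare bench instead of on a pad (height (world z) of any of watch_large_center, watch_small_center, watch_square_center, watch_oblong_center below 0.0105 m).
It fails at once if a watch was tipped over (angle between any of watch_large_center, watch_small_center, watch_square_center, watch_oblong_center's own z axis and vertical above 1 rad).
It also fails if it takes over 122 s, if anything falls off the work surface, if the arm or the gripper's body presses on something with over 40 N, if the wrist force passes 120 N, or if a joint passes its speed limit or range.

ROBOT

A 6-joint arm with a two-finger parallel gripper is mounted at the origin on the work surface. World frame = base frame: x ahead of the robot, y to its left, z up, the work surface at z = 0. Lengths are in m, angles in rad, forces in N, time in s.
With the tool pointing down it reaches from about 0.35 to 0.975 m from the base axis. Payload 4.9 kg.
Tool frame: the origin (TCP) lies at the very end of the fingers, on their centre line; the grasp point (between the pads) lies 19 mm behind it (manip.grip_depth is the distance from the TCP to the grasp point, in m); z points along the fingers, x is the direction in which the jaws open and shut, and the axes are right-handed (so a half turn about z gives the same grasp; the last joint's range is limited). The gripper opens to 85 mm and grips with 20 to 120 N. Pads are 22 mm wide; open, the fingers measure 114 mm over their backs; the gripper's body (76 mm by 85 mm) begins 54 mm behind the grasp point. The pads swing forward as they close: fully open they stand 13 mm farther back than shut.
Start: joints at [1.229, 0.053, 1.613, -0, 1.476, -0.119], TCP at [0.138, 0.61, 0.231] pointing down, gripper open.
Joint ranges: [-3.01, 3.01], [-1.01, 2.22], [0.06, 2.58], [-1.02, 4.17], [0.09, 2.62], [-3.14, 3.14]. Speed limits (rad/s): [2.57, 2.57, 3.14, 3.14, 3.14, 3.14].

INTERFACE

Orientations are given as a unit quaternion [w, x, y, z].
In Python, from plant import manip gives the robot as it stands. The module is installed in compiled form; this text tells all that it offers.
- The arm moves only by the shell command python3 -m crank 'ROWS' [OPENING]. ROWS is JSON, a list of rows, each a list of 4 numbers: the shift along the tool's x, y, z in cm, then the turn about the tool's z in units of 6 degrees (1.0 is 6 degrees). A call has 1 to 10 rows; each row shifts and turns the commanded pose from where the row before left it, along the tool's axes as they then stand; what a row does not reach is not made up. A row lasts 1/12 s, in which the tool goes at most 41.7 mm and 7.16 degrees, less where a joint would pass 70% of its speed; a pose out of reach is approached as far as the arm can. A call with a gripper value outside its range is refused whole. OPENING is the opening, from 0 (shut) to 1 (fully open), set as the call begins (- or left out, the last holds). The fingers move at their own pace and stop on an object; the grip force is fixed at half the most. Time passes only in rows, so rows that do not move let the fingers close. It gives the time, the measured TCP pose, the force and the opening at its end, in the units of the state.
- manip.state(): the state, without advancing time (a new reading comes with each control period).
- manip.grab_frame(name): name is "side" or "top" or "wrist"; returns a dict with "img" (480x640x3 uint8, red, green, blue), "intrinsics" (3x3 intrinsics, pixels), "position" and "orientation" of the camera in the world. Camera axes: x right, y up, looking along -z (the intrinsics and any distortion apply to the point x, -y, -z); pixel columns grow to the right and rows downward; lengths in m; the calibration is good to about 2 mm. A picture is of the moment at which its call begins. There is no depth.
- manip.job_done(): hands the job in, once; it reports no verdict.
The state is a dict: "time": time; "joint_pos": joint angles; "joint_vel": joint speeds; "joint_efforts": joint torques, N m; "tool_pos": TCP position; "tool_rot": TCP orientation; "contact_force": force on the tool from outside, world axes, zero at the start; "ft_torque": the same for the moment, N m; "gripper_width": opening from 0.0 (shut) to 1.0 (fully open).
Only numpy, scipy, OpenCV 4.12 (cv2) and the standard library are available. Lean on these libraries where they do the work, as an engineer would, in place of code of your own. Each camera call takes 0.05 s, during which the arm holds its last target.

## Working session

There is one attempt and no reset: what is moved stays moved. The work goes in short steps, Python scripts to look and compute and a shell command to move; the robot and the scene stay as the last step left them, time stands still between calls to the robot, and variables do not carry over. Pictures are saved under pics/ and viewed, and the job is handed in when it is done.

```bash
mkdir -p pics
cat > h.py <<'E'
import numpy as np, cv2
from plant import manip
from scipy.spatial.transform import Rotation as R
def rot(q): return R.from_quat([q[1],q[2],q[3],q[0]]).as_matrix()
def grab(n,save=None):
    f=manip.grab_frame(n)
    if save: cv2.imwrite('pics/'+save,f['img'][:,:,::-1])
    return f
def ray(f,uv):
    K=np.array(f['intrinsics']); d=np.linalg.inv(K)@[uv[0],uv[1],1]
    return np.array(f['position']), rot(f['orientation'])@[d[0],-d[1],-d[2]]
def onz(f,uv,z):
    o,d=ray(f,uv); return o+d*(z-o[2])/d[2]
def proj(f,p):
    c=rot(f['orientation']).T@(np.array(p)-f['position']); v=np.array(f['intrinsics'])@[c[0],-c[1],-c[2]]; return v[:2]/v[2]
E
python3 - <<'E'
from h import *
s=manip.state(); print({k:np.round(v,3).tolist() for k,v in s.items()})
for n in ['top','side','wrist']:
    f=grab(n,n+'0.png'); print(n,np.round(f['position'],3),np.round(f['intrinsics'],1).tolist(),np.round(rot(f['orientation']),2).tolist(),[k for k in f])
E
```

```text
{'time': 0.0, 'joint_pos': [1.229, 0.053, 1.614, 0.0, 1.476, -0.119], 'joint_vel': [0.001, 0.001, -0.001, -0.002, 0.001, -0.001], 'joint_efforts': [0.001, -39.364, -37.019, 0.0, 0.007, 0.0], 'tool_pos': [0.138, 0.609, 0.23], 'tool_rot': [0.001, 0.781, 0.624, -0.001], 'contact_force': [0.003, 0.542, 0.328], 'ft_torque': [0.011, -0.037, 0.014], 'gripper_width': 1.002}
top [ 0.521 -0.066  1.027] [[514.4, 0.0, 323.5], [0.0, 514.4, 245.7], [0.0, 0.0, 1.0]] [[0.01, 1.0, -0.06], [-1.0, 0.01, 0.02], [0.02, 0.06, 1.0]] ['img', 'intrinsics', 'position', 'orientation']
side [0.367 0.545 0.456] [[452.8, 0.0, 323.7], [0.0, 452.8, 247.9], [0.0, 0.0, 1.0]] [[-0.94, 0.15, -0.29], [-0.33, -0.5, 0.8], [-0.02, 0.86, 0.52]] ['img', 'intrinsics', 'position', 'orientation']
wrist [0.06  0.626 0.373] [[345.1, 0.0, 317.0], [0.0, 345.1, 240.1], [0.0, 0.0, 1.0]] [[0.22, -0.93, -0.31], [0.98, 0.21, 0.07], [-0.0, -0.31, 0.95]] ['img', 'intrinsics', 'position', 'orientation']
```

View pics/top0.png

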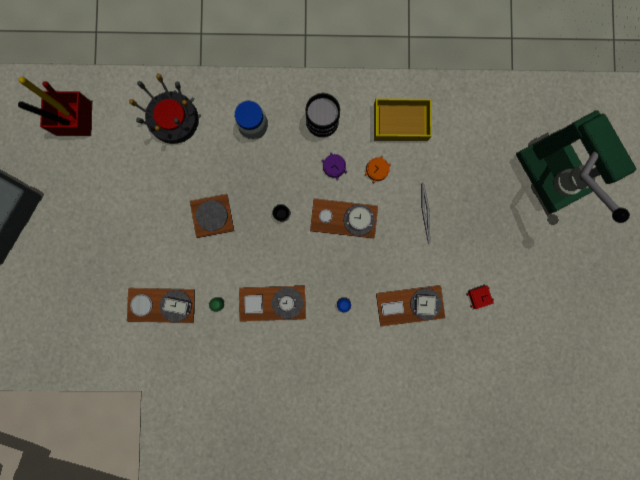

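View pics/side0.png

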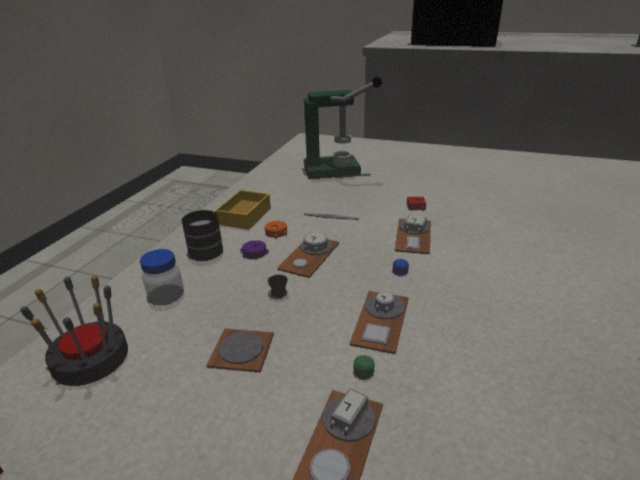

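View pics/wrist0.png

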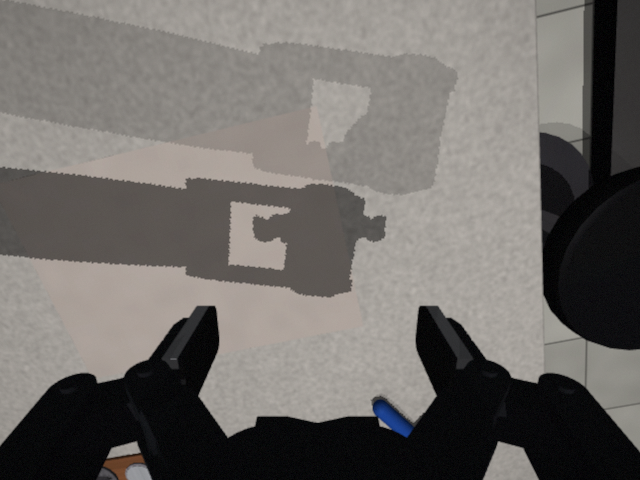

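Run:
```python
from h import *
f=grab('top'); im=f['img'][:,:,::-1]
a=cv2.resize(im[190:330,120:320],None,fx=4,fy=4,interpolation=cv2.INTER_CUBIC)
b=cv2.resize(im[140:330,300:500],None,fx=3,fy=3,interpolation=cv2.INTER_CUBIC)
cv2.imwrite('pics/ca.png',a);cv2.imwrite('pics/cb.png',b)
hsv=cv2.cvtColor(im,cv2.COLOR_BGR2HSV)
m=cv2.inRange(hsv,(3,90,60),(18,255,180))
m[:180]=0;m=cv2.morphologyEx(m,cv2.MORPH_OPEN,np.ones((3,3)))
cs,_=cv2.findContours(m,cv2.RETR_EXTERNAL,cv2.CHAIN_APPROX_SIMPLE)
for c in cs:
    if cv2.contourArea(c)<150: continue
    r=cv2.minAreaRect(c); P=np.array([onz(f,p,.005)[:2] for p in cv2.boxPoints(r)])
    print(np.round(r[0],1),np.round(P.mean(0),4),'sides',np.round([np.linalg.norm(P[1]-P[0]),np.linalg.norm(P[2]-P[1])],4))
    # long axis dir
    e=P[1]-P[0] if np.linalg.norm(P[1]-P[0])>np.linalg.norm(P[2]-P[1]) else P[2]-P[1]
    print('  axis deg',np.degrees(np.arctan2(e[1],e[0])))
```

```text
[398.5 306.9] [ 0.465  -0.2345] sides [0.0826 0.0658]
  axis deg -82.60607289259373
[148.  304.5] [0.4672 0.259 ] sides [0.0822 0.0646]
  axis deg -89.67394590052191
[259.5 303.5] [0.4703 0.0405] sides [0.0809 0.0648]
  axis deg -89.6718150091311
[332.2 216.6] [ 0.6438 -0.1021] sides [0.0664 0.0832]
  axis deg -95.87223276389122
[211.4 215.3] [0.6445 0.1385] sides [0.0763 0.0755]
  axis deg -78.70885729251788
```

View pics/ca.png

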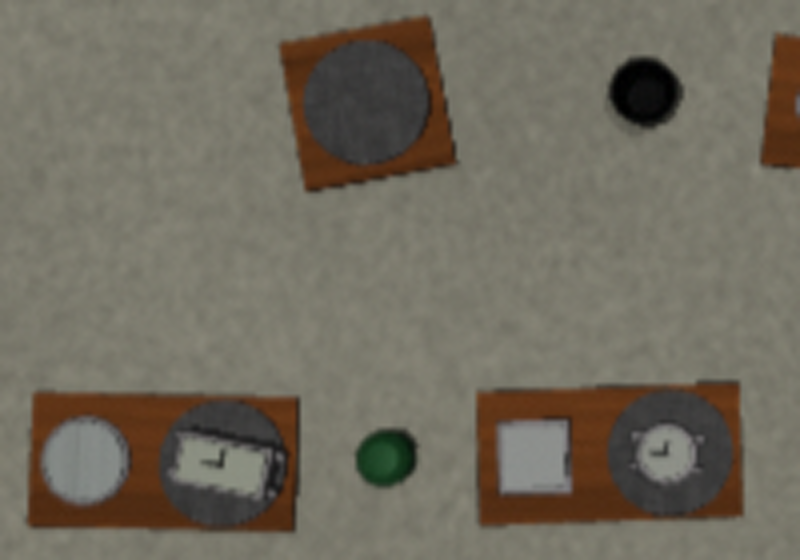

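View pics/cb.png

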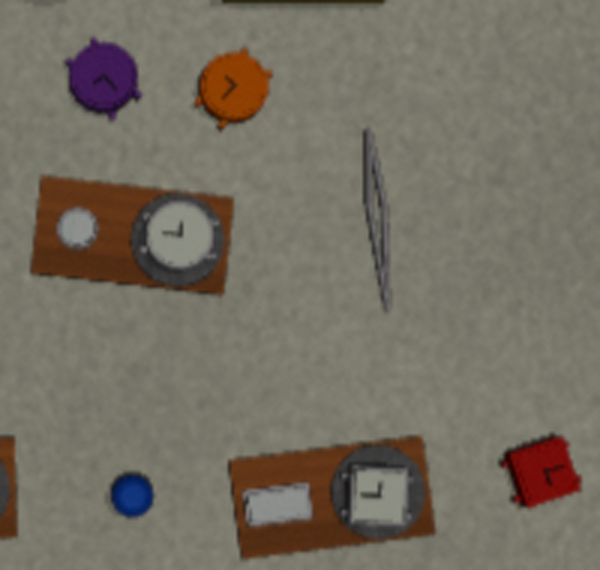

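The top view settles what goes where:

| Tray (pixel of its back) | Back shape | Watch now on its pad (pixel) |
|---|---|---|
| T1 (141,305) | large round | oblong (176,305) |
| T2 (253,304) | square | small round (287,303) |
| T3 (392,308) | oblong | square (425,304) |
| T4 (326,216) | small round | large round (359,218) |

- **Spare pad:** (212,215), empty.
- **Look-alikes to leave alone:** the purple (334,166), orange (377,169) and red (481,297) ones. Only the white-dial watches on felt fit the description.
- **Order:** large→spare, small→T4, square→T2, oblong→T3, large→T1.

Next I measure the watches and pads.

```bash
cat >> h.py <<'E'
def plan(x,y,z,yaw):
    """yaw in deg (mod 180), tool pointing down; prints turn units and then shift in tool axes after turn"""
    s=manip.state(); M=rot(s['tool_rot']); p=np.array(s['tool_pos'])
    cy=np.degrees(np.arctan2(M[1,0],M[0,0])); d=(cy-yaw+90)%180-90
    a=np.radians(cy-d); X=np.array([np.cos(a),np.sin(a),0]);Y=np.array([np.sin(a),-np.cos(a),0])
    D=np.array([x,y,z])-p
    print('cur',np.round(p,4),'yaw',round(cy,1),'tilt',round(np.degrees(np.arccos(-M[2,2])),2),'| turn units',round(d/6,2),'then shift cm',np.round([D@X*100,D@Y*100,-D[2]*100],2),'q6',round(s['joint_pos'][5],2))
E
python3 - <<'E'
from h import *
f=grab('top'); g=grab('side')
hsv=cv2.cvtColor(f['img'],cv2.COLOR_RGB2HSV)
m=cv2.inRange(hsv,(0,0,140),(179,70,255))
m[:190]=0;m[335:]=0;m[:,:120]=0;m[:,450:]=0
cs,_=cv2.findContours(m,cv2.RETR_EXTERNAL,cv2.CHAIN_APPROX_SIMPLE)
for c in cs:
    if cv2.contourArea(c)<40: continue
    r=cv2.minAreaRect(c); P=np.array([onz(f,p,.024)[:2] for p in cv2.boxPoints(r)])
    e=P[1]-P[0]
    print('bright',np.round(r[0],1),np.round(P.mean(0),4),'@8mm',np.round(onz(f,r[0],.008)[:2],4),'sides',np.round([np.linalg.norm(e),np.linalg.norm(P[2]-P[1])],4),'ang',round(np.degrees(np.arctan2(e[1],e[0])),1), 'side px',np.round(proj(g,[*P.mean(0),.024])))
# felt (dark, unsaturated)
m=cv2.inRange(hsv,(0,0,40),(179,60,95)); m[:190]=0;m[335:]=0;m[:,:120]=0;m[:,450:]=0
m=cv2.morphologyEx(m,cv2.MORPH_OPEN,np.ones((3,3)))
cs,_=cv2.findContours(m,cv2.RETR_EXTERNAL,cv2.CHAIN_APPROX_SIMPLE)
for c in cs:
    if cv2.contourArea(c)<150: continue
    (u,v),rr=cv2.minEnclosingCircle(c); print('felt',round(u,1),round(v,1),'diam',round(2*rr*1.02/514,4),np.round(onz(f,(u,v),.008)[:2],4))
E
```

```text
bright [392.6 308. ] [ 0.4637 -0.2199] @8mm [ 0.4628 -0.2224] sides [0.0339 0.0144] ang -82.6 side px [413. 235.]
bright [175.  306.2] [0.4651 0.2012] @8mm [0.4642 0.2055] sides [0.0158 0.0363] ang -9.9 side px [350. 406.]
bright [426.1 305.1] [ 0.4697 -0.2854] @8mm [ 0.4689 -0.2889] sides [0.0272 0.0282] ang -8.5 side px [416. 220.]
bright [286.5 303. ] [ 0.4724 -0.0137] @8mm [ 0.4716 -0.0128] sides [0.0174 0.0193] ang -89.7 side px [385. 297.]
bright [253.  304.5] [0.4692 0.0511] @8mm [0.4683 0.0529] sides [0.0271 0.025 ] ang -89.7 side px [377. 324.]
bright [325.  215.5] [ 0.6436 -0.0873] @8mm [ 0.6455 -0.0876] sides [0.0157 0.0138] ang -89.5 side px [300. 256.]
bright [359.5 218. ] [ 0.6392 -0.1551] @8mm [ 0.6411 -0.1565] sides [0.035  0.0348] ang -44.5 side px [315. 238.]
felt 175.1 305.2 diam 0.0622 [0.4662 0.2053]
felt 426.1 302.3 diam 0.0596 [ 0.4744 -0.2889]
felt 287.2 302.9 diam 0.0613 [ 0.4718 -0.0142]
felt 211.0 215.2 diam 0.0609 [0.6443 0.1387]
```

```bash
python3 -m crank '[[0,0,0,1.1],[0,0,0,1.1],[0,0,0,1.1],[0,0,0,1.1],[0,0,0,1.1],[0,0,0,1.1],[0,0,0,1.1],[0,0,0,1.1],[0,0,0,1.1],[0,0,0,1.1]]' 0.8; python3 -c "
from h import *
plan(.61,-.155,.22,-3)"
```

```text
time: 1.13
tool_pos: [0.1381, 0.6095, 0.2312]
tool_rot: [0.0, 0.995, 0.095, -0.0]
contact_force: [-0.4, -0.4, 0.4]
gripper_width: 0.796
cur [0.1381 0.6095 0.2312] yaw 10.9 tilt 0.01 | turn units 2.32 then shift cm [51.13 73.87  1.12] q6 1.04
```

```bash
python3 -m crank '[[0,0,0,1.1],[0,0,0,1.1],[2.1,3.0,0,0],[2.1,3.0,0,0],[2.1,3.0,0,0],[2.1,3.0,0,0],[2.1,3.0,0,0],[2.1,3.0,0,0],[2.1,3.0,0,0],[2.1,3.0,0,0]]' ;python3 -m crank '[[2.1,3.0,0,0],[2.1,3.0,0,0],[2.1,3.0,0,0],[2.1,3.0,0,0],[2.1,3.0,0,0],[2.1,3.0,0,0],[2.1,3.0,0,0],[2.1,3.0,0,0],[2.1,3.0,0,0],[2.1,3.0,0,0]]'; python3 -c "
from h import *
plan(.61,-.155,.22,-3)"
```

```text
time: 1.97
tool_pos: [0.2983, 0.3624, 0.2314]
tool_rot: [-0.0, 1.0, -0.017, 0.0]
contact_force: [0.2, -0.1, 0.1]
gripper_width: 0.802
time: 2.8
tool_pos: [0.4981, 0.0551, 0.2315]
tool_rot: [-0.0, 1.0, -0.017, 0.0]
contact_force: [0.2, 0.6, 0.2]
gripper_width: 0.8
cur [0.4981 0.0551 0.2315] yaw -2.0 tilt 0.04 | turn units 0.17 then shift cm [12.28 20.4   1.15] q6 -0.0
```

```bash
python3 -m crank '[[2.3,3.3,0,0],[2.3,3.3,0,0],[2.3,3.3,0,0],[2.3,3.3,0,0],[2.3,3.3,0,0],[2.3,3.3,0,0],[0,0,0,0],[0,0,0,0]]'; python3 -c "
from h import *
f=grab('wrist','w1.png')
plan(.639,-.155,.10,-3)
print(proj(f,[.6392,-.1551,.024]),proj(f,[.639,-.1549,.008]))"
```

```text
time: 3.47
tool_pos: [0.6288, -0.1475, 0.2302]
tool_rot: [-0.0, 1.0, -0.019, -0.001]
contact_force: [-0.3, 0.4, -0.6]
gripper_width: 0.804
cur [ 0.6284 -0.1462  0.2306] yaw -2.0 tilt 0.08 | turn units 0.16 then shift cm [ 1.11  0.82 13.06] q6 -0.31
[327.05237102 214.64752348] [326.47115516 210.90061119]
```

View pics/w1.png

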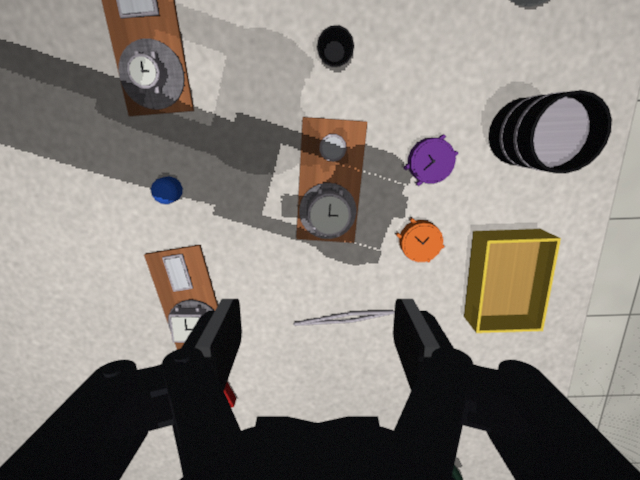

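```bash
python3 -m crank '[[0.2,0.2,2.6,0.3],[0.2,0.2,2.6,0],[0.2,0.2,2.6,0],[0.2,0.1,2.6,0],[0.3,0.1,2.6,0],[0,0,0,0],[0,0,0,0]]'; python3 -c "
from h import *
f=grab('wrist','w2.png')
plan(.639,-.155,.10,-3)
print(onz(f,(330,211),.024))
print(proj(f,[.6392,-.1551,.024]),proj(f,[.639,-.1549,.008]))"
```

```text
time: 4.1
tool_pos: [0.6375, -0.1527, 0.1001]
tool_rot: [-0.001, 0.999, -0.032, -0.002]
contact_force: [0.4, -0.5, 0.8]
gripper_width: 0.798
cur [ 0.639  -0.1534  0.1024] yaw -3.7 tilt 0.03 | turn units -0.12 then shift cm [0.01 0.16 0.24] q6 -0.28
[ 0.64786817 -0.12558851  0.024     ]
[319.44382344 254.21811911] [319.06832134 246.19954207]
```

View pics/w2.png

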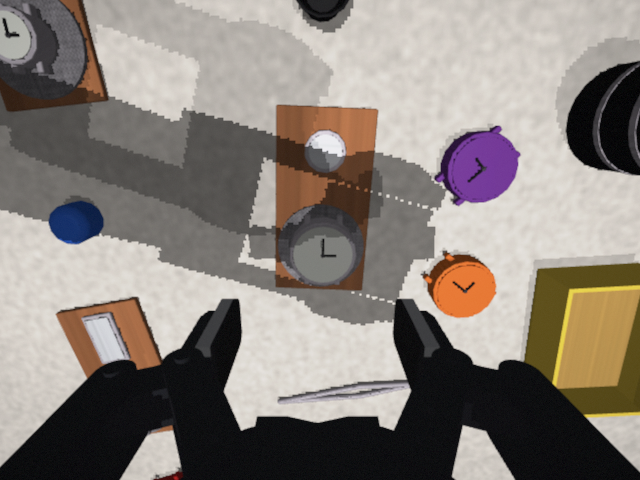

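```bash
python3 -m crank '[[0.1,0.1,2.5,0],[0,0,2.5,0],[0,0,2,0],[0,0,0.6,0],[0,0,0.6,0],[0,0,0.6,0],[0,0,0,0],[0,0,0,0]]'; python3 -c "
from h import *
f=grab('wrist','w3.png');g=grab('side');cv2.imwrite('pics/s3.png',cv2.resize(g['img'][180:300,240:400,::-1],None,fx=4,fy=4))
plan(.64,-.154,.01,-3)"
```

```text
time: 4.82
tool_pos: [0.6409, -0.1557, 0.0148]
tool_rot: [0.0, 0.999, -0.033, 0.001]
contact_force: [-0.1, -0.6, 0.0]
gripper_width: 0.799
cur [ 0.6409 -0.1558  0.0148] yaw -3.8 tilt 0.14 | turn units -0.13 then shift cm [-0.1  -0.17  0.48] q6 -0.29
```

View pics/w3.png

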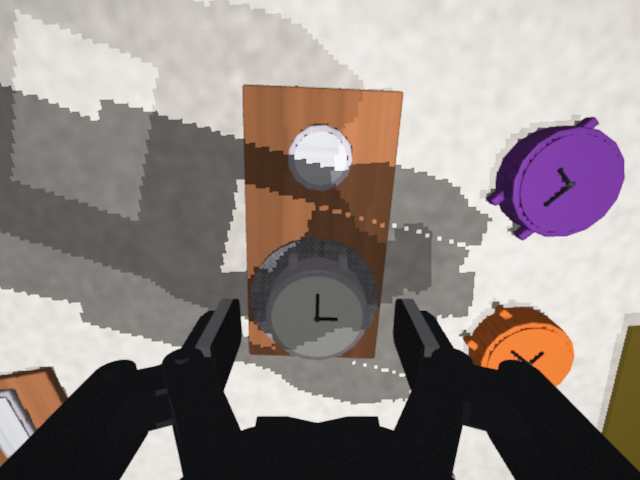

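View pics/s3.png

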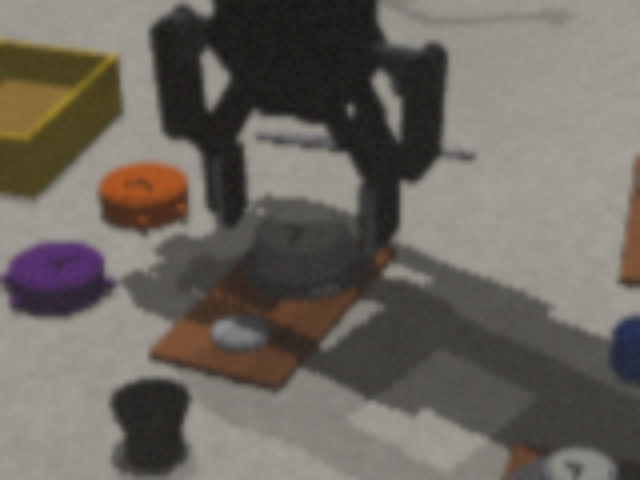

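```bash
python3 -m crank '[[0,-0.1,0.4,0],[0,0,0.3,0],[0,0,0,0]]'; python3 -m crank '[[0,0,0,0],[0,0,0,0],[0,0,0,0],[0,0,0,0],[0,0,0,0],[0,0,0,0],[0,0,0,0],[0,0,0,0]]' 0;  python3 -m crank '[[0,0,-0.5,0],[0,0,-1,0],[0,0,-2,0],[0,0,-3,0],[0,0,-3,0],[0,0,0,0]]'; python3 -c "
from h import *
f=grab('wrist','w4.png');g=grab('side');cv2.imwrite('pics/s4.png',cv2.resize(g['img'][130:290,240:400,::-1],None,fx=3,fy=3))
plan(.6443,.1387,.10,-3)"
```

```text
time: 5.17
tool_pos: [0.6395, -0.1542, 0.0055]
tool_rot: [-0.0, 0.999, -0.033, -0.001]
contact_force: [0.9, 0.5, -0.2]
gripper_width: 0.798
time: 5.83
tool_pos: [0.6403, -0.1546, 0.0067]
tool_rot: [0.0, 0.999, -0.033, 0.0]
contact_force: [0.0, 0.5, 1.9]
gripper_width: 0.51
time: 6.33
tool_pos: [0.6441, -0.1559, 0.1098]
tool_rot: [0.002, 0.999, -0.033, 0.006]
contact_force: [1.8, -1.6, 1.0]
gripper_width: 0.511
cur [ 0.6412 -0.1549  0.104 ] yaw -3.8 tilt 0.24 | turn units -0.13 then shift cm [ -1.22 -29.33   0.4 ] q6 -0.28
```

View pics/w4.png

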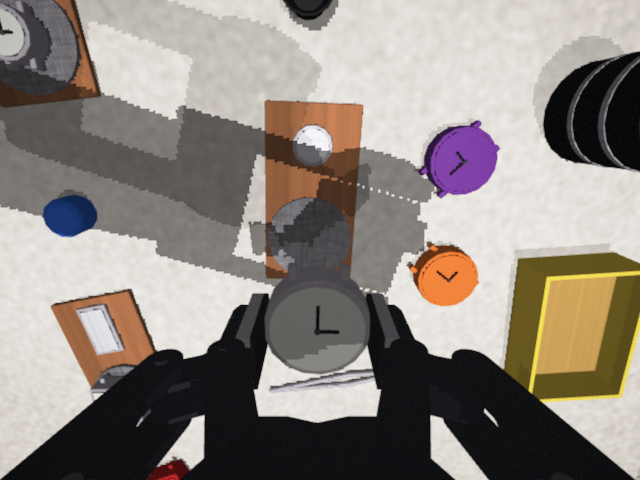

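View pics/s4.png

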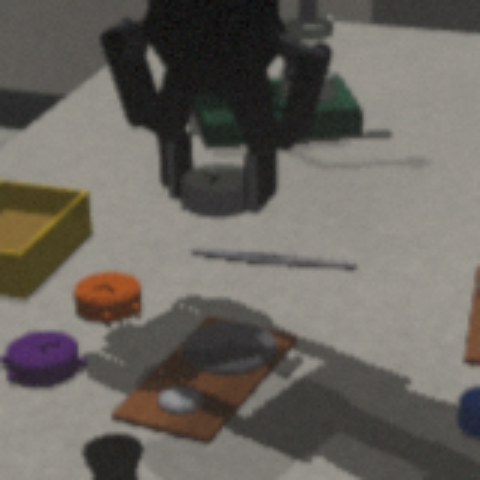

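The large watch is gripped level between the pads, and its tray's pad (T4) is now empty. Next I carry it to the spare pad.

```bash
python3 -m crank '[[-0.1,-2,0,0],[-0.1,-3.5,0,0],[-0.1,-3.5,0,0],[-0.1,-3.5,0,0],[-0.1,-3.5,0,0],[-0.1,-3.5,0,0],[-0.1,-3.5,0,0],[-0.1,-3.5,0,0],[-0.1,-2.5,0,0],[0,0,0,0]]';python3 -m crank '[[0,0,0,0],[0,0,0,0]]'; python3 -c "
from h import *
f=grab('top');cv2.imwrite('pics/t5.png',cv2.resize(f['img'][180:330,120:460,::-1],None,fx=2.3,fy=2.3))
w=grab('wrist','w5.png'); print(proj(w,[.6443,.1387,.008]))
plan(.6443,.1387,.03,-3)"
```

```text
time: 7.27
tool_pos: [0.6481, 0.1402, 0.099]
tool_rot: [-0.001, 1.0, -0.03, -0.002]
contact_force: [-0.7, -0.2, -1.3]
gripper_width: 0.513
time: 7.43
tool_pos: [0.649, 0.1351, 0.0997]
tool_rot: [0.0, 0.999, -0.033, -0.001]
contact_force: [-0.3, -0.3, -1.2]
gripper_width: 0.515
[309.26477554 238.15223591]
cur [0.6496 0.1343 0.1004] yaw -3.8 tilt 0.1 | turn units -0.14 then shift cm [-0.55 -0.41  7.04] q6 0.16
```

View pics/w5.png

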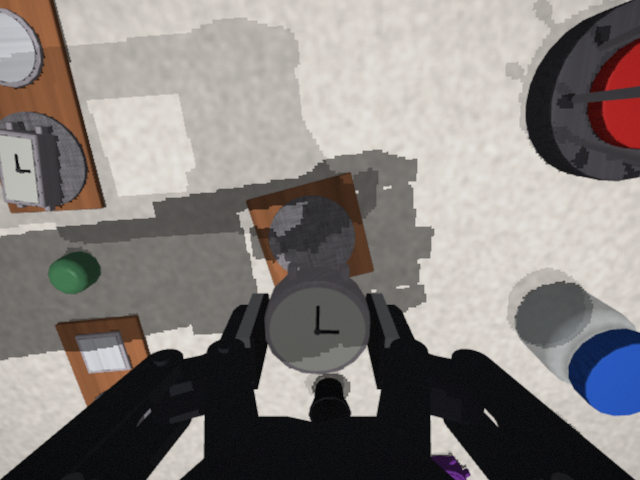

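View pics/t5.png

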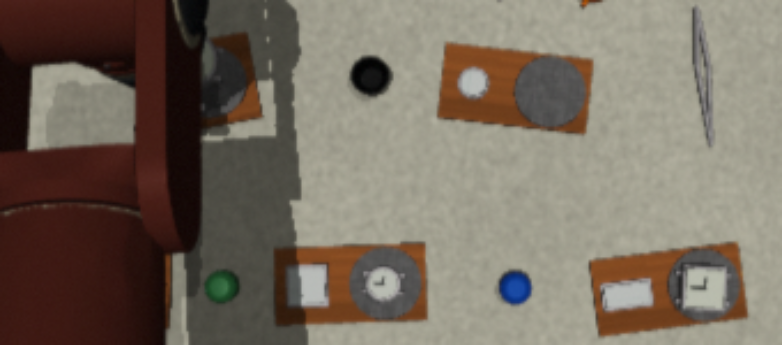

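```bash
python3 -m crank '[[-0.3,-0.2,2,0],[-0.25,-0.2,2.5,0],[0,0,2.5,0],[0,0,1.2,0],[0,0,0.5,0],[0,0,0.3,0],[0,0,0,0],[0,0,0,0]]'; python3 -c "
from h import *
f=grab('top')
hsv=cv2.cvtColor(f['img'],cv2.COLOR_RGB2HSV)
m=cv2.inRange(hsv,(0,0,40),(179,70,95)); m[:195]=0;m[240:]=0;m[:,:335]=0;m[:,450:]=0
m=cv2.morphologyEx(m,cv2.MORPH_OPEN,np.ones((3,3)))
cs,_=cv2.findContours(m,cv2.RETR_EXTERNAL,cv2.CHAIN_APPROX_SIMPLE)
c=max(cs,key=cv2.contourArea);(u,v),rr=cv2.minEnclosingCircle(c); print('felt',u,v,2*rr*1.02/514,onz(f,(u,v),.008))
plan(.6443,.1387,.0075,-3)"
```

```text
time: 8.2
tool_pos: [0.6461, 0.1397, 0.0129]
tool_rot: [-0.0, 0.999, -0.033, 0.001]
contact_force: [-0.1, -0.3, -1.2]
gripper_width: 0.515
felt 358.7441711425781 219.67442321777344 0.060641166152657244 [ 0.6377196  -0.15502723  0.008     ]
cur [0.6463 0.1398 0.0132] yaw -3.8 tilt 0.17 | turn units -0.13 then shift cm [-0.19  0.12  0.57] q6 0.17
```

```bash
python3 -m crank '[[-0.1,0,0.3,0],[0,0,0.2,0],[0,0,0,0],[0,0,0,0]]'; python3 -m crank '[[0,0,0,0],[0,0,0,0],[0,0,0,0],[0,0,0,0]]' 0.8; python3 -m crank '[[0,0,-1,0],[0,0,-3,0],[0,0,-3,0],[0,0,-3,0],[0,0,0,0],[0,0,0,0]]';python3 -c "
from h import *
w=grab('wrist','w6.png');g=grab('side','s6.png')
plan(.472,-.0140,.10,-2)"
```

```text
time: 8.58
tool_pos: [0.6442, 0.14, 0.0067]
tool_rot: [-0.0, 0.999, -0.033, 0.0]
contact_force: [0.1, -0.1, -0.7]
gripper_width: 0.513
time: 8.92
tool_pos: [0.6439, 0.14, 0.0064]
tool_rot: [-0.0, 0.999, -0.033, 0.0]
contact_force: [-0.0, -0.4, 0.8]
gripper_width: 0.798
time: 9.42
tool_pos: [0.6461, 0.1402, 0.1106]
tool_rot: [-0.0, 0.999, -0.033, 0.003]
contact_force: [0.1, 0.0, -0.5]
gripper_width: 0.799
cur [0.6434 0.1399 0.1062] yaw -3.8 tilt 0.03 | turn units -0.29 then shift cm [-16.6   15.98   0.62] q6 0.17
```

View pics/w6.png

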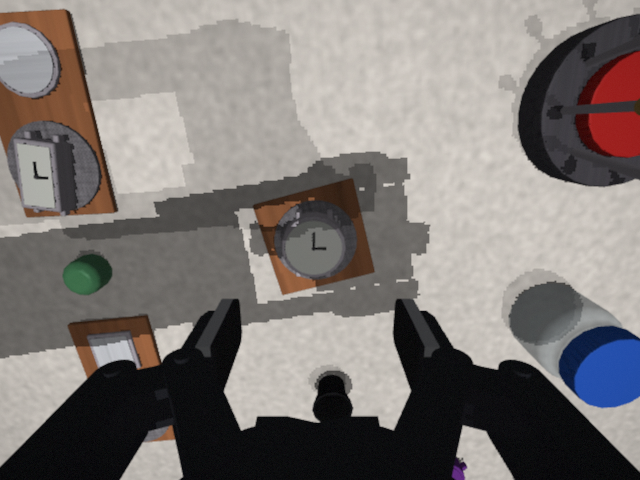

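The large watch sits centred on the spare pad (wrist image 316,245). Next is the small watch.

```bash
python3 -m crank '[[-1.5,1.5,0,-0.3],[-2.2,2.1,0,0],[-2.2,2.1,0,0],[-2.2,2.1,0,0],[-2.2,2.1,0,0],[-2.2,2.1,0,0],[-2.2,2.1,0,0],[-1.8,1.8,0,0],[0,0,0,0],[0,0,0,0]]' 0.7; python3 -c "
from h import *
w=grab('wrist','w7.png')
print(proj(w,[.4724,-.0137,.024]))
plan(.4724,-.0137,.03,-1)"
```

```text
time: 10.35
tool_pos: [0.4714, -0.0131, 0.1047]
tool_rot: [-0.0, 1.0, -0.018, -0.001]
contact_force: [0.2, 0.3, 0.5]
gripper_width: 0.702
[318.02592723 249.33903513]
cur [ 0.4724 -0.0127  0.1053] yaw -2.0 tilt 0.09 | turn units -0.17 then shift cm [0.   0.1  7.53] q6 -0.15
```

View pics/w7.png

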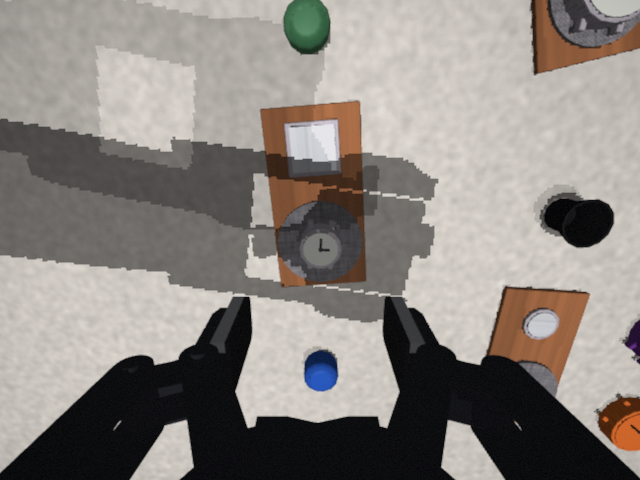

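```bash
python3 -m crank '[[0.1,0.1,2.5,0],[0,0,2.5,0],[0,0,2,0],[0,0,1,0],[0,0,0.6,0],[0,0,0.4,0],[0,0,0,0],[0,0,0,0],[0,0,0,0]]'; python3 -c "
from h import *
w=grab('wrist','w8.png')
plan(.4724,-.0137,.008,-1)"
```

```text
time: 11.15
tool_pos: [0.4751, -0.014, 0.0175]
tool_rot: [0.0, 1.0, -0.017, 0.001]
contact_force: [-0.4, 0.1, -0.1]
gripper_width: 0.698
cur [ 0.475  -0.014   0.0175] yaw -2.0 tilt 0.13 | turn units -0.16 then shift cm [-0.27 -0.02  0.95] q6 -0.15
```

View pics/w8.png

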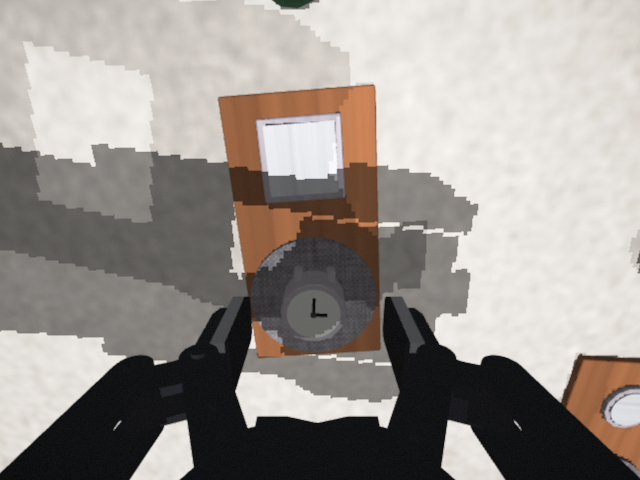

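```bash
python3 -m crank '[[-0.15,0,0.5,0],[0,0,0.4,0],[0,0,0,0],[0,0,0,0]]'; python3 -m crank '[[0,0,0,0],[0,0,0,0],[0,0,0,0],[0,0,0,0],[0,0,0,0],[0,0,0,0],[0,0,0,0],[0,0,0,0]]' 0;  python3 -m crank '[[0,0,-0.5,0],[0,0,-1,0],[0,0,-2,0],[0,0,-3,0],[0,0,-3,0],[0,0,0,0],[0,0,0,0],[0,0,0,0]]'; python3 -c "
from h import *
f=grab('wrist','w9.png')
plan(.638,-.155,.10,-3)"
```

```text
time: 11.53
tool_pos: [0.472, -0.0137, 0.0068]
tool_rot: [-0.0, 1.0, -0.017, -0.0]
contact_force: [0.1, -0.0, 0.5]
gripper_width: 0.697
time: 12.2
tool_pos: [0.4731, -0.0139, 0.0079]
tool_rot: [0.0, 1.0, -0.017, 0.001]
contact_force: [0.0, -0.1, 5.4]
gripper_width: 0.32
time: 12.87
tool_pos: [0.4719, -0.0137, 0.102]
tool_rot: [-0.0, 1.0, -0.017, -0.0]
contact_force: [-0.2, 1.2, -0.8]
gripper_width: 0.321
cur [ 0.4714 -0.0136  0.1011] yaw -2.0 tilt 0.14 | turn units 0.17 then shift cm [17.38 13.25  0.11] q6 -0.15
```

View pics/w9.png

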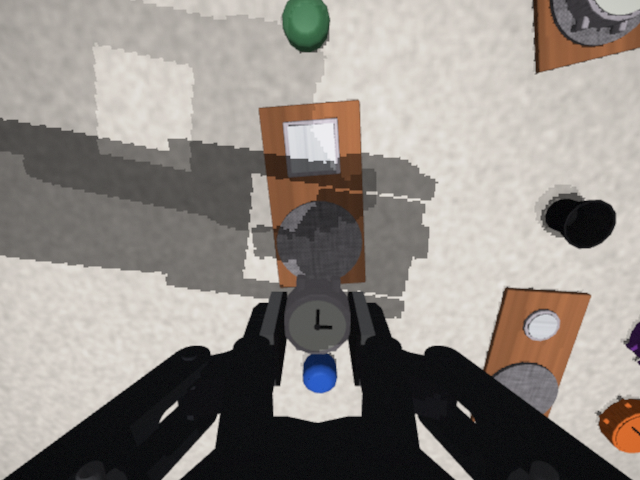

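```bash
python3 -m crank '[[1.4,1.1,0,0],[2.5,1.9,0,0],[2.5,1.9,0,0],[2.5,1.9,0,0],[2.5,1.9,0,0],[2.5,1.9,0,0],[2.0,1.5,0,0],[1.2,0.9,0,0],[0,0,0,0],[0,0,0,0]]'; python3 -c "
from h import *
f=grab('wrist','w10.png')
print(proj(f,[.638,-.155,.008]))
plan(.638,-.155,.009,-2)"
```

```text
time: 13.75
tool_pos: [0.6378, -0.1494, 0.1]
tool_rot: [-0.001, 1.0, -0.017, -0.002]
contact_force: [-0.7, 1.0, -1.3]
gripper_width: 0.322
[317.37689133 250.74491651]
cur [ 0.6374 -0.1489  0.1002] yaw -2.0 tilt 0.23 | turn units 0.0 then shift cm [0.08 0.61 9.12] q6 -0.31
```

View pics/w10.png

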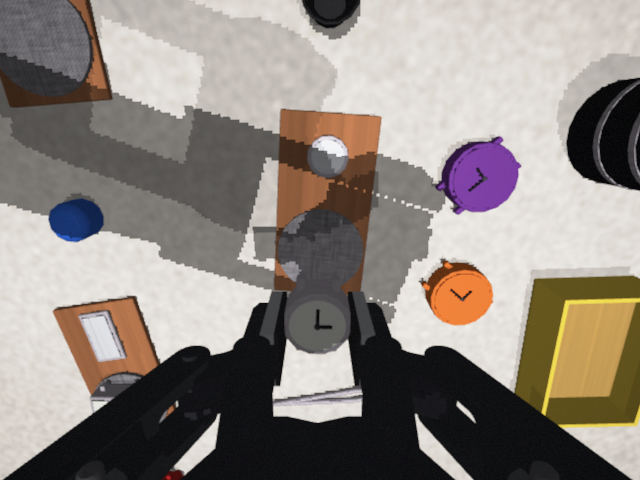

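```bash
python3 -m crank '[[0.1,0.3,2,0],[0.1,0.2,2.5,0],[0,0,2.3,0],[0,0,0.9,0],[0,0,0.4,0],[0,0,0,0],[0,0,0,0],[0,0,0,0]]'; python3 -c "
from h import *
plan(.639,-.155,.008,-2)"
```

```text
time: 14.47
tool_pos: [0.642, -0.1549, 0.0234]
tool_rot: [0.001, 1.0, -0.017, 0.001]
contact_force: [0.2, 0.5, -0.8]
gripper_width: 0.325
cur [ 0.642  -0.1549  0.0234] yaw -2.0 tilt 0.18 | turn units 0.01 then shift cm [-0.3   0.02  1.54] q6 -0.32
```

```bash
python3 -m crank '[[-0.2,0,0.7,0],[0,0,0.5,0],[0,0,0.3,0],[0,0,0,0],[0,0,0,0]]';  python3 -c "
from h import *
plan(.639,-.155,.008,-2)"
```

```text
time: 14.88
tool_pos: [0.639, -0.1547, 0.0079]
tool_rot: [0.0, 1.0, -0.017, -0.0]
contact_force: [-5.1, 0.9, 8.6]
gripper_width: 0.328
cur [ 0.639  -0.1547  0.0079] yaw -2.0 tilt 0.02 | turn units 0.01 then shift cm [-0.    0.03 -0.01] q6 -0.32
```

```bash
python3 -m crank '[[0,0,0,0],[0,0,0,0],[0,0,0,0],[0,0,0,0]]' 0.7; python3 -m crank '[[0,0,-1,0],[0,0,-3,0],[0,0,-3,0],[0,0,-3,0],[0,0,0,0],[0,0,0,0]]' 0.75;python3 -c "
from h import *
w=grab('wrist','w11.png')
plan(.469,-.286,.10,-8)"
```

```text
time: 15.22
tool_pos: [0.6385, -0.1545, 0.0059]
tool_rot: [-0.0, 1.0, -0.017, -0.0]
contact_force: [0.8, -0.1, -0.0]
gripper_width: 0.702
time: 15.72
tool_pos: [0.6409, -0.1553, 0.1104]
tool_rot: [0.001, 1.0, -0.017, 0.003]
contact_force: [-1.1, 0.2, -0.3]
gripper_width: 0.755
cur [ 0.6394 -0.1548  0.1078] yaw -2.0 tilt 0.13 | turn units 1.01 then shift cm [-15.05  15.36   0.78] q6 -0.32
```

View pics/w11.png

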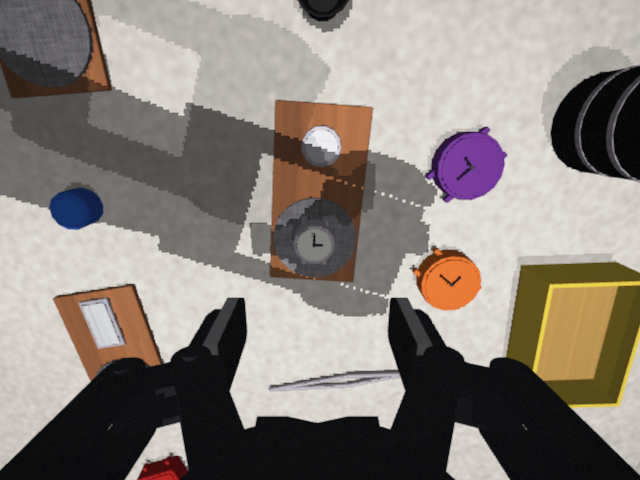

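```bash
python3 -m crank '[[0,0,0,0.5],[-1.5,1.5,0,0],[-2.2,2.2,0,0],[-2.2,2.2,0,0],[-2.2,2.2,0,0],[-2.2,2.2,0,0],[-2.2,2.2,0,0],[-2.2,2.2,0,0],[0,0,0,0],[0,0,0,0]]'; python3 -c "
from h import *
w=grab('wrist','w12.png')
print(proj(w,[.4697,-.2854,.024]))
plan(.4697,-.2854,.03,-5)
f=grab('top');cv2.imwrite('pics/t12.png',cv2.resize(f['img'][270:340,360:470,::-1],None,fx=6,fy=6,interpolation=cv2.INTER_CUBIC))"
```

```text
time: 16.6
tool_pos: [0.4778, -0.2884, 0.1046]
tool_rot: [-0.001, 0.999, -0.045, -0.001]
contact_force: [0.2, -0.1, -0.6]
gripper_width: 0.748
[304.39336148 245.69982569]
cur [ 0.4787 -0.2879  0.1049] yaw -5.0 tilt 0.14 | turn units -0.01 then shift cm [-0.92 -0.17  7.49] q6 -0.59
```

View pics/w12.png

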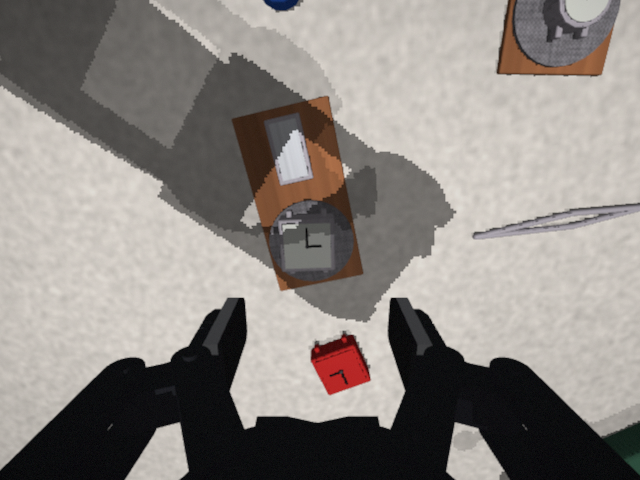

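```bash
python3 -c "
from h import *
i=cv2.imread('pics/w12.png')[180:300,240:380];cv2.imwrite('pics/w12c.png',cv2.convertScaleAbs(cv2.resize(i,None,fx=5,fy=5,interpolation=cv2.INTER_CUBIC),alpha=1.6))"
```

```text
(no output)
```

View pics/w12c.png

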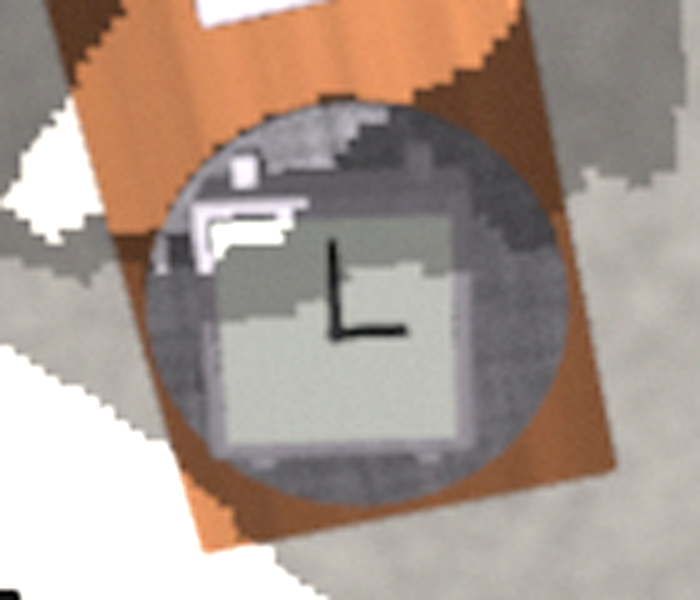

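```bash
python3 -m crank '[[0,0,0,-0.4],[-0.5,-0.1,2.5,0],[-0.3,0,2.5,0],[0,0,2,0],[0,0,1,0],[0,0,0.5,0],[0,0,0,0],[0,0,0,0],[0,0,0,0]]'; python3 -c "
from h import *
w=grab('wrist','w13.png')
plan(.470,-.2854,.008,-3)"
```

```text
time: 17.45
tool_pos: [0.4729, -0.2876, 0.0228]
tool_rot: [0.001, 1.0, -0.022, 0.001]
contact_force: [0.0, 0.2, -0.6]
gripper_width: 0.75
cur [ 0.4728 -0.2877  0.0229] yaw -2.6 tilt 0.16 | turn units 0.07 then shift cm [-0.29 -0.21  1.49] q6 -0.64
```

View pics/w13.png

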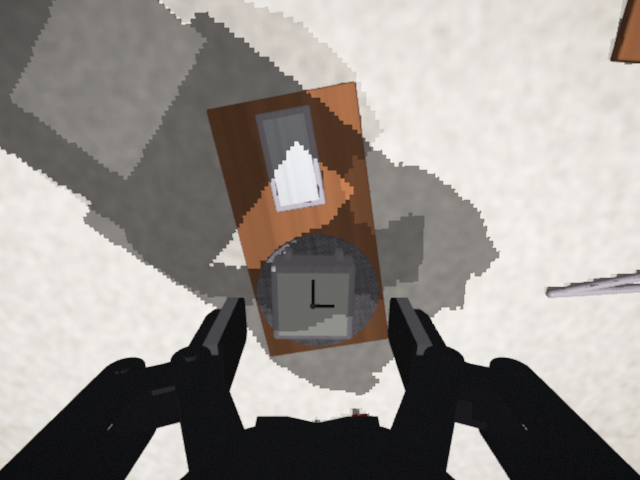

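```bash
python3 -m crank '[[-0.2,-0.2,0.7,0],[0,0,0.5,0],[0,0,0.2,0],[0,0,0,0],[0,0,0,0]]'; python3 -m crank '[[0,0,0,0],[0,0,0,0],[0,0,0,0],[0,0,0,0],[0,0,0,0],[0,0,0,0],[0,0,0,0],[0,0,0,0]]' 0;  python3 -m crank '[[0,0,-0.5,0],[0,0,-1,0],[0,0,-2,0],[0,0,-3,0],[0,0,-3,0],[0,0,0,0],[0,0,0,0],[0,0,0,0]]'; python3 -c "
from h import *
f=grab('wrist','w14.png')
t=grab('top')
hsv=cv2.cvtColor(t['img'],cv2.COLOR_RGB2HSV)
m=cv2.inRange(hsv,(0,0,40),(179,70,95)); m[:282]=0;m[326:]=0;m[:,:265]=0;m[:,306:]=0
m=cv2.morphologyEx(m,cv2.MORPH_OPEN,np.ones((3,3)))
cs,_=cv2.findContours(m,cv2.RETR_EXTERNAL,cv2.CHAIN_APPROX_SIMPLE)
c=max(cs,key=cv2.contourArea);(u,v),rr=cv2.minEnclosingCircle(c); print('felt',u,v,2*rr*1.02/514,onz(t,(u,v),.008))
plan(.472,-.014,.10,-3)"
```

```text
time: 17.92
tool_pos: [0.4695, -0.2847, 0.0069]
tool_rot: [-0.0, 1.0, -0.022, -0.0]
contact_force: [0.3, -0.9, 0.4]
gripper_width: 0.752
time: 18.58
tool_pos: [0.4702, -0.2852, 0.0079]
tool_rot: [0.0, 1.0, -0.022, 0.0]
contact_force: [0.2, -0.6, 4.7]
gripper_width: 0.427
time: 19.25
tool_pos: [0.4693, -0.2844, 0.1019]
tool_rot: [-0.0, 1.0, -0.022, -0.0]
contact_force: [-0.0, -0.2, -0.9]
gripper_width: 0.428
felt 287.1600036621094 302.7733459472656 0.061720764813256175 [ 0.4720477  -0.01412805  0.008     ]
cur [ 0.4686 -0.2839  0.1005] yaw -2.6 tilt 0.2 | turn units 0.07 then shift cm [ -1.07 -26.97   0.05] q6 -0.64
```

View pics/w14.png

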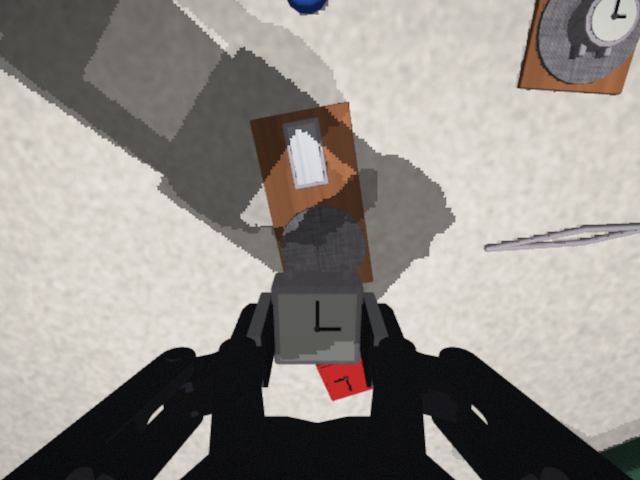

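```bash
python3 -m crank '[[-0.1,-2,0,0],[-0.1,-3.5,0,0],[-0.1,-3.5,0,0],[-0.1,-3.5,0,0],[-0.1,-3.5,0,0],[-0.1,-3.5,0,0],[-0.1,-3.5,0,0],[-0.1,-3,0,0],[0,-1.1,0,0],[0,0,0,0]]'; python3 -m crank '[[0,0,0,0],[0,0,0,0]]'; python3 -c "
from h import *
f=grab('wrist','w15.png'); print(proj(f,[.472,-.0141,.008]))
plan(.472,-.0141,.01,-3)"
```

```text
time: 20.18
tool_pos: [0.4727, -0.0117, 0.1008]
tool_rot: [-0.0, 1.0, -0.021, -0.001]
contact_force: [-0.1, -0.7, -1.2]
gripper_width: 0.429
time: 20.35
tool_pos: [0.4736, -0.0147, 0.1017]
tool_rot: [0.0, 1.0, -0.023, -0.001]
contact_force: [-1.2, 0.4, -1.5]
gripper_width: 0.428
[314.18326565 241.75825837]
cur [ 0.4738 -0.0149  0.1019] yaw -2.7 tilt 0.05 | turn units 0.06 then shift cm [-0.18 -0.07  9.19] q6 -0.14
```

View pics/w15.png

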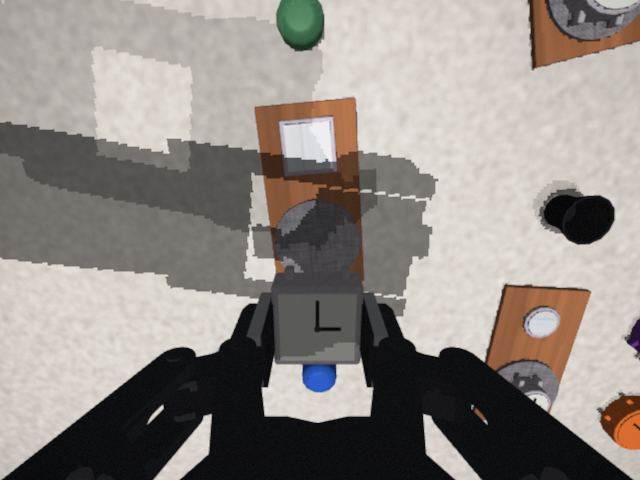

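```bash
python3 -m crank '[[-0.1,0,2.5,0],[0,0,2.5,0],[0,0,2.0,0],[0,0,0.9,0],[0,0,0.4,0],[0,0,0.2,0],[0,0,0,0],[0,0,0,0],[0,0,0,0]]'; python3 -c "
from h import *
plan(.472,-.0141,.0085,-3)"
```

```text
time: 21.15
tool_pos: [0.4741, -0.014, 0.0187]
tool_rot: [0.0, 1.0, -0.022, 0.001]
contact_force: [0.4, 0.1, -0.8]
gripper_width: 0.428
cur [ 0.4741 -0.014   0.0187] yaw -2.6 tilt 0.15 | turn units 0.07 then shift cm [-0.2   0.02  1.02] q6 -0.14
```

```bash
python3 -m crank '[[-0.1,0,0.4,0],[0,0,0.3,0],[0,0,0.2,0],[0,0,0,0],[0,0,0,0]]';  python3 -c "
from h import *
plan(.472,-.0141,.008,-3)"
```

```text
time: 21.57
tool_pos: [0.4717, -0.0136, 0.0081]
tool_rot: [-0.0, 1.0, -0.022, -0.0]
contact_force: [0.4, -0.2, -0.5]
gripper_width: 0.428
cur [ 0.4717 -0.0136  0.0081] yaw -2.6 tilt 0.02 | turn units 0.07 then shift cm [0.03 0.05 0.01] q6 -0.14
```

```bash
python3 -m crank '[[0,0,0.1,0],[0,0,0,0],[0,0,0,0]]'; python3 -m crank '[[0,0,0,0],[0,0,0,0],[0,0,0,0],[0,0,0,0]]' 0.75; python3 -m crank '[[0,0,-1,0],[0,0,-3,0],[0,0,-3,0],[0,0,-3,0],[0,0,0,0],[0,0,0,0]]';python3 -c "
from h import *
w=grab('wrist','w16.png')
plan(.4651,.2025,.10,-8)"
```

```text
time: 21.82
tool_pos: [0.4719, -0.0136, 0.0079]
tool_rot: [-0.0, 1.0, -0.022, -0.0]
contact_force: [-2.9, 0.9, 5.3]
gripper_width: 0.428
time: 22.15
tool_pos: [0.4719, -0.0137, 0.0072]
tool_rot: [0.0, 1.0, -0.022, 0.0]
contact_force: [-0.3, 1.1, -0.1]
gripper_width: 0.746
time: 22.65
tool_pos: [0.4739, -0.014, 0.1105]
tool_rot: [0.0, 1.0, -0.022, 0.003]
contact_force: [-0.6, 0.9, -0.4]
gripper_width: 0.75
cur [ 0.4724 -0.0138  0.1084] yaw -2.6 tilt 0.12 | turn units 0.91 then shift cm [ -3.73 -21.31   0.84] q6 -0.14
```

View pics/w16.png

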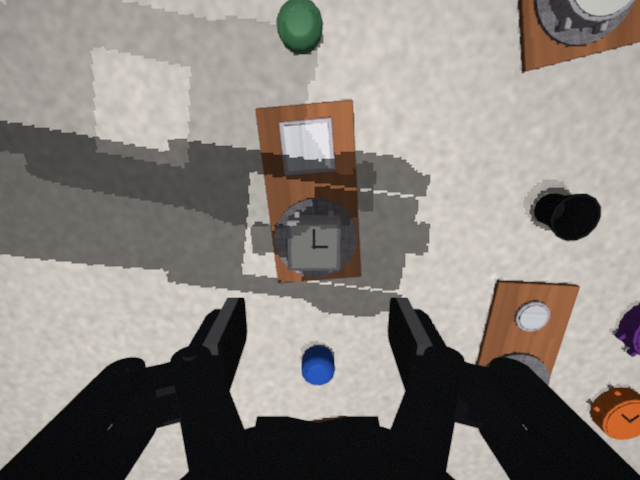

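```bash
python3 -m crank '[[0,0,0,1.1],[-0.5,-2.1,0,0],[-0.5,-3.5,0,0],[-0.5,-3.5,0,0],[-0.5,-3.5,0,0],[-0.5,-3.5,0,0],[-0.5,-3.5,0,0],[-0.5,-1.7,0,0],[0,0,0,0],[0,0,0,0]]' 0.7; python3 -c "
from h import *
w=grab('wrist','w17.png')
i=cv2.imread('pics/w17.png')[170:320,230:400];cv2.imwrite('pics/w17c.png',cv2.convertScaleAbs(cv2.resize(i,None,fx=4,fy=4,interpolation=cv2.INTER_CUBIC),alpha=1.5))
print(proj(w,[.4651,.2012,.024]))
plan(.4651,.2012,.01,-9)"
```

```text
time: 23.53
tool_pos: [0.4699, 0.2024, 0.1055]
tool_rot: [0.001, 0.997, -0.079, -0.002]
contact_force: [-0.1, 0.0, -0.1]
gripper_width: 0.7
[310.0709792  250.66806162]
cur [0.4702 0.2017 0.1058] yaw -9.1 tilt 0.17 | turn units -0.02 then shift cm [-0.5   0.13  9.58] q6 0.42
```

View pics/w17c.png

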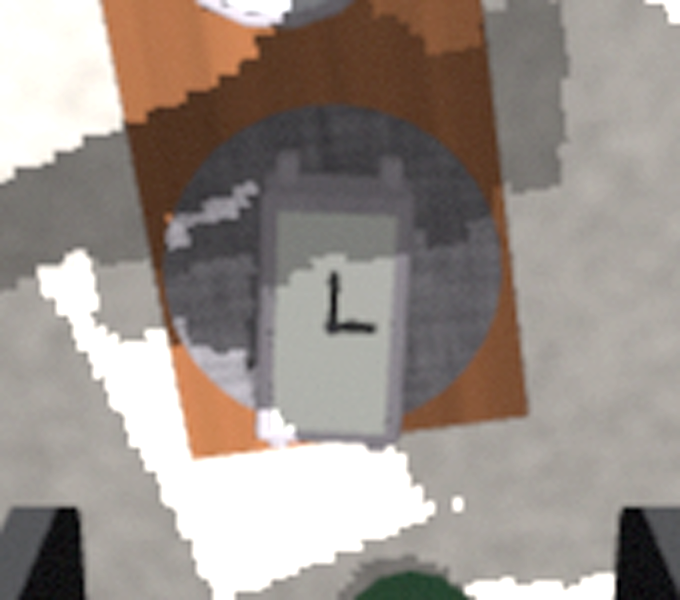

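```bash
python3 -m crank '[[-0.2,0.1,2.5,0.2],[-0.2,0,2.5,0],[0,0,2,0],[0,0,1,0],[0,0,0.5,0],[0,0,0,0],[0,0,0,0],[0,0,0,0]]'; python3 -c "
from h import *
w=grab('wrist','w18.png')
plan(.4655,.2012,.008,-10)"
```

```text
time: 24.25
tool_pos: [0.4684, 0.2019, 0.0238]
tool_rot: [-0.0, 0.996, -0.091, 0.001]
contact_force: [0.7, 0.3, -0.2]
gripper_width: 0.697
cur [0.4684 0.2021 0.0239] yaw -10.4 tilt 0.16 | turn units -0.06 then shift cm [-0.27  0.14  1.59] q6 0.44
```

View pics/w18.png

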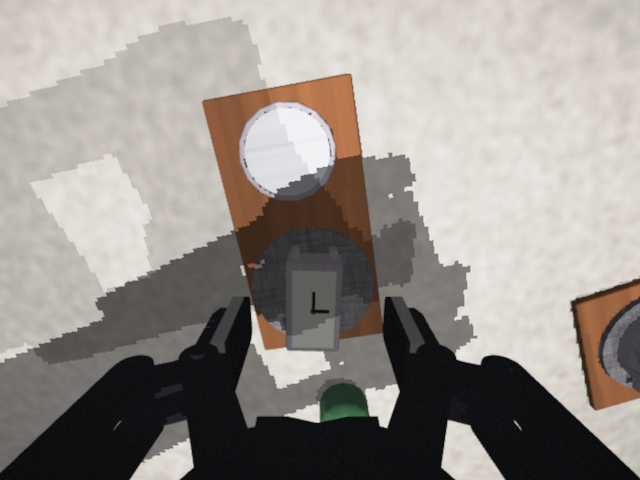

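```bash
python3 -m crank '[[-0.2,0,0.7,0],[0,0,0.5,0],[0,0,0.1,0],[0,0,0,0],[0,0,0,0]]'; python3 -m crank '[[0,0,0,0],[0,0,0,0],[0,0,0,0],[0,0,0,0],[0,0,0,0],[0,0,0,0],[0,0,0,0],[0,0,0,0]]' 0;  python3 -m crank '[[0,0,-0.5,0],[0,0,-1,0],[0,0,-2,0],[0,0,-3,0],[0,0,-3,0],[0,0,0,0],[0,0,0,0],[0,0,0,0]]'; python3 -c "
from h import *
f=grab('wrist','w19.png')
print('T1 pad from wrist',onz(f,(313,240),.008))
t=grab('top');cv2.imwrite('pics/t19.png',cv2.resize(t['img'][270:340,360:470,::-1],None,fx=6,fy=6,interpolation=cv2.INTER_CUBIC))
hsv=cv2.cvtColor(t['img'],cv2.COLOR_RGB2HSV)
m=cv2.inRange(hsv,(0,0,40),(179,70,95)); m[:282]=0;m[326:]=0;m[:,:406]=0;m[:,446:]=0
m=cv2.morphologyEx(m,cv2.MORPH_OPEN,np.ones((3,3)))
cs,_=cv2.findContours(m,cv2.RETR_EXTERNAL,cv2.CHAIN_APPROX_SIMPLE)
c=max(cs,key=cv2.contourArea);(u,v),rr=cv2.minEnclosingCircle(c); P=onz(t,(u,v),.008);print('felt',u,v,2*rr*1.02/514,P)
plan(P[0],P[1],.10,-7)"
```

```text
time: 24.72
tool_pos: [0.465, 0.2022, 0.0091]
tool_rot: [0.0, 0.996, -0.09, -0.0]
contact_force: [-0.9, -0.1, 0.2]
gripper_width: 0.7
time: 25.38
tool_pos: [0.4657, 0.2024, 0.0098]
tool_rot: [-0.0, 0.996, -0.09, 0.0]
contact_force: [0.3, 0.6, 3.8]
gripper_width: 0.288
time: 26.05
tool_pos: [0.4646, 0.2021, 0.104]
tool_rot: [0.0, 0.996, -0.09, -0.0]
contact_force: [0.0, 1.5, -1.5]
gripper_width: 0.287
T1 pad from wrist [0.46247404 0.20365759 0.008     ]
felt 425.6531066894531 303.3222961425781 0.06111157487802468 [ 0.4723746 -0.2879533  0.008    ]
cur [0.4638 0.2019 0.1026] yaw -10.4 tilt 0.19 | turn units -0.56 then shift cm [ 6.82 48.51  0.26] q6 0.44
```

View pics/w19.png

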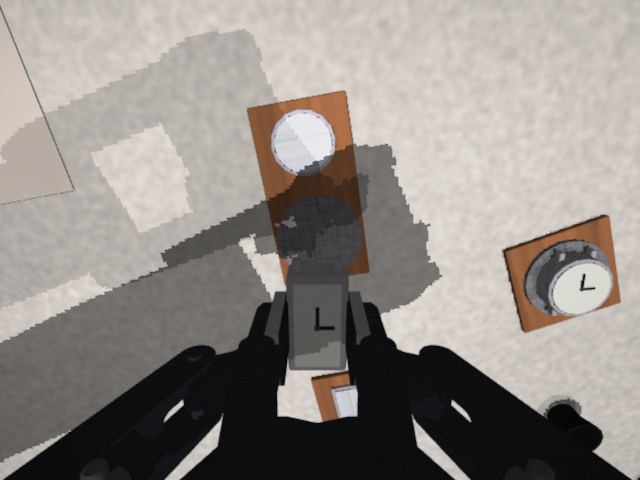

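```bash
python3 -m crank '[[0.3,1.7,0,0],[0.7,3.5,0,0],[0.7,3.5,0,0],[0.7,3.5,0,0],[0.7,3.5,0,0],[0.7,3.5,0,0],[0.7,3.5,0,0],[0.7,3.5,0,0],[0.7,3.5,0,0],[0.7,3.5,0,0]]';python3 -m crank '[[0.7,3.5,0,0],[0.7,3.5,0,0],[0.7,3.5,0,0],[0.7,3.0,0,0],[0.3,1.2,0,0],[0,0,0,0],[0,0,0,0],[0,0,0,0]]'; python3 -c "
from h import *
f=grab('wrist','w20.png');print(proj(f,[.4724,-.288,.008]))
plan(.4724,-.288,.0095,-10.4)"
```

```text
time: 26.98
tool_pos: [0.469, -0.1375, 0.1026]
tool_rot: [-0.001, 0.996, -0.09, -0.001]
contact_force: [1.3, 0.3, -1.4]
gripper_width: 0.285
time: 27.65
tool_pos: [0.4739, -0.2848, 0.1031]
tool_rot: [-0.001, 0.996, -0.09, -0.001]
contact_force: [-0.4, -0.6, -0.4]
gripper_width: 0.286
[315.27997522 246.52769165]
cur [ 0.4741 -0.2847  0.1034] yaw -10.3 tilt 0.12 | turn units 0.02 then shift cm [-0.1   0.35  9.39] q6 -0.5
```

View pics/w20.png

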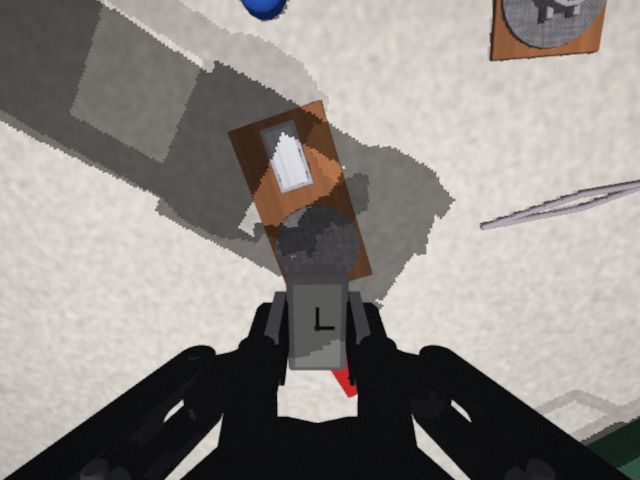

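```bash
python3 -m crank '[[0,0.2,2.5,0],[0,0,2.5,0],[0,0,2.0,0],[0,0,0.9,0],[0,0,0.4,0],[0,0,0.2,0],[0,0,0,0],[0,0,0,0],[0,0,0,0]]'; python3 -c "
from h import *
plan(.4724,-.288,.0095,-10.4)"
```

```text
time: 28.45
tool_pos: [0.475, -0.289, 0.0208]
tool_rot: [0.001, 0.996, -0.09, 0.001]
contact_force: [0.4, 0.2, -1.0]
gripper_width: 0.288
cur [ 0.475  -0.289   0.0208] yaw -10.4 tilt 0.15 | turn units 0.01 then shift cm [-0.27 -0.05  1.13] q6 -0.5
```

```bash
python3 -m crank '[[-0.1,0,0.4,0],[0,0,0.4,0],[0,0,0.2,0],[0,0,0,0],[0,0,0,0]]';  python3 -c "
from h import *
plan(.4724,-.288,.0095,-10.4)"
```

```text
time: 28.87
tool_pos: [0.4731, -0.2883, 0.0099]
tool_rot: [-0.0, 0.996, -0.09, -0.0]
contact_force: [-2.1, 2.3, 5.4]
gripper_width: 0.29
cur [ 0.4731 -0.2883  0.0099] yaw -10.4 tilt 0.03 | turn units 0.01 then shift cm [-0.07 -0.02  0.04] q6 -0.5
```

```bash
python3 -m crank '[[0,0,0,0],[0,0,0,0],[0,0,0,0],[0,0,0,0]]' 0.7; python3 -m crank '[[0,0,-1,0],[0,0,-3,0],[0,0,-3,0],[0,0,-3,0],[0,0,0,0],[0,0,0,0]]' 0.8;python3 -c "
from h import *
w=grab('wrist','w21.png')
plan(.6443,.1395,.11,-3.8)"
```

```text
time: 29.2
tool_pos: [0.473, -0.2881, 0.0091]
tool_rot: [-0.0, 0.996, -0.09, -0.0]
contact_force: [0.3, 0.7, -1.0]
gripper_width: 0.702
time: 29.7
tool_pos: [0.4747, -0.2895, 0.1128]
tool_rot: [0.002, 0.996, -0.09, 0.003]
contact_force: [-0.4, -0.3, 0.0]
gripper_width: 0.8
cur [ 0.4735 -0.2885  0.1105] yaw -10.4 tilt 0.12 | turn units -1.09 then shift cm [ 14.21 -43.84   0.05] q6 -0.5
```

View pics/w21.png

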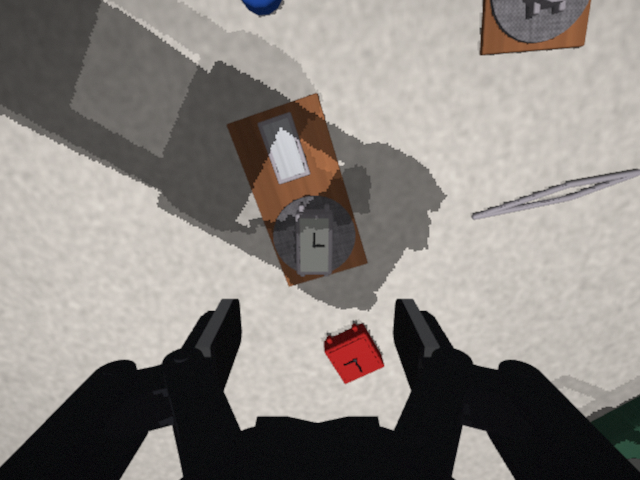

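The oblong watch sits on its pad at (316,240). Now I fetch the large watch from the spare pad.

```bash
python3 -m crank '[[0,0,0,-1.1],[1.0,-3.2,0,0],[1.1,-3.4,0,0],[1.1,-3.4,0,0],[1.1,-3.4,0,0],[1.1,-3.4,0,0],[1.1,-3.4,0,0],[1.1,-3.4,0,0],[1.1,-3.4,0,0],[1.1,-3.4,0,0]]';python3 -m crank '[[1.1,-3.4,0,0],[1.1,-3.4,0,0],[1.1,-3.4,0,0],[1.1,-2.9,0,0],[0,0,0,0],[0,0,0,0],[0,0,0,0]]'; python3 -c "
from h import *
f=grab('wrist','w22.png');print(proj(f,[.6443,.1395,.024]))
plan(.6443,.1395,.02,-3.8)"
```

```text
time: 30.58
tool_pos: [0.5897, 0.0107, 0.1071]
tool_rot: [-0.0, 0.999, -0.033, -0.002]
contact_force: [-0.9, -0.9, 0.2]
gripper_width: 0.803
time: 31.17
tool_pos: [0.6421, 0.1362, 0.1074]
tool_rot: [0.0, 0.999, -0.033, -0.002]
contact_force: [0.2, -0.3, -0.6]
gripper_width: 0.8
[319.5996858  242.51805396]
cur [0.6422 0.1357 0.1078] yaw -3.8 tilt 0.16 | turn units -0.0 then shift cm [ 0.18 -0.39  8.78] q6 0.16
```

View pics/w22.png

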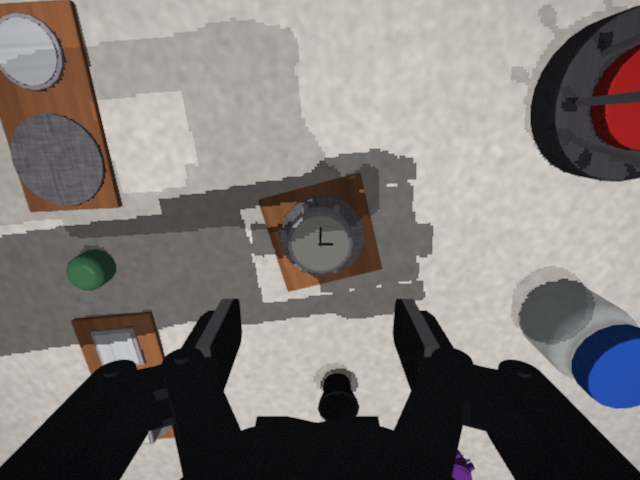

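```bash
python3 -m crank '[[0.1,-0.4,2.5,0],[0.1,0,2.5,0],[0,0,2,0],[0,0,1,0],[0,0,0.6,0],[0,0,0.2,0],[0,0,0,0],[0,0,0,0],[0,0,0,0]]'; python3 -c "
from h import *
w=grab('wrist','w23.png')
plan(.6443,.1395,.007,-3.8)"
```

```text
time: 31.97
tool_pos: [0.6468, 0.1404, 0.023]
tool_rot: [-0.0, 0.999, -0.033, 0.001]
contact_force: [-0.3, 0.3, 0.5]
gripper_width: 0.8
cur [0.6467 0.1405 0.0229] yaw -3.8 tilt 0.15 | turn units 0.01 then shift cm [-0.23  0.11  1.59] q6 0.17
```

View pics/w23.png

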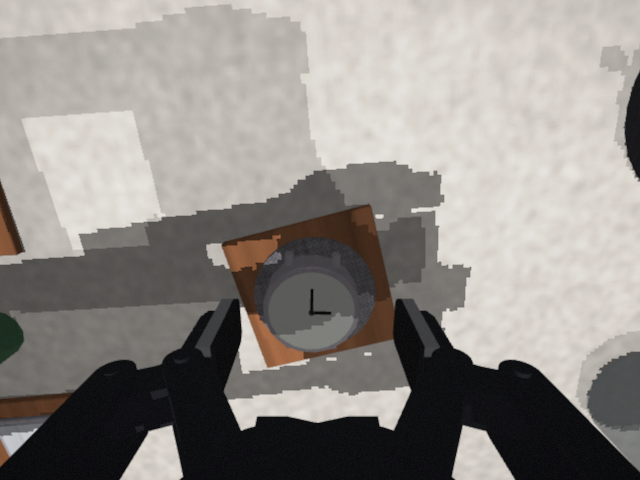

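```bash
python3 -m crank '[[-0.2,0,0.7,0],[0,0,0.5,0],[0,0,0.2,0],[0,0,0,0],[0,0,0,0]]'; python3 -m crank '[[0,0,0,0],[0,0,0,0],[0,0,0,0],[0,0,0,0],[0,0,0,0],[0,0,0,0],[0,0,0,0],[0,0,0,0]]' 0;  python3 -m crank '[[0,0,-0.5,0],[0,0,-1,0],[0,0,-2,0],[0,0,-3,0],[0,0,-3,0],[0,0,0,0],[0,0,0,0],[0,0,0,0]]'; python3 -c "
from h import *
plan(.466,.2053,.10,-3.8)"
```

```text
time: 32.43
tool_pos: [0.6432, 0.1405, 0.0067]
tool_rot: [0.0, 0.999, -0.033, -0.0]
contact_force: [-0.1, -0.7, 0.1]
gripper_width: 0.795
time: 33.1
tool_pos: [0.6442, 0.1406, 0.008]
tool_rot: [-0.0, 0.999, -0.033, 0.001]
contact_force: [0.4, 0.4, 3.1]
gripper_width: 0.517
time: 33.77
tool_pos: [0.6429, 0.1405, 0.1018]
tool_rot: [0.0, 0.999, -0.033, -0.001]
contact_force: [-0.3, 0.1, -1.8]
gripper_width: 0.513
cur [0.6429 0.1405 0.1018] yaw -3.8 tilt 0.08 | turn units 0.01 then shift cm [-18.08  -5.3    0.18] q6 0.17
```

```bash
python3 -m crank '[[-1.5,-0.4,0,0],[-3,-0.9,0,0],[-3,-0.9,0,0],[-3,-0.9,0,0],[-3,-0.9,0,0],[-3,-0.9,0,0],[-1.5,-0.4,0,0],[0,0,0,0],[0,0,0,0],[0,0,0,0]]'; python3 -c "
from h import *
f=grab('wrist','w24.png'); print(proj(f,[.4662,.2053,.008]))
plan(.466,.2053,.0075,-3.8)"
```

```text
time: 34.6
tool_pos: [0.4675, 0.2049, 0.1015]
tool_rot: [0.0, 0.999, -0.033, -0.001]
contact_force: [-0.1, -0.3, -1.0]
gripper_width: 0.513
[314.57783599 242.07922542]
cur [0.468  0.2048 0.1018] yaw -3.8 tilt 0.04 | turn units -0.0 then shift cm [-0.2  -0.04  9.43] q6 0.33
```

View pics/w24.png

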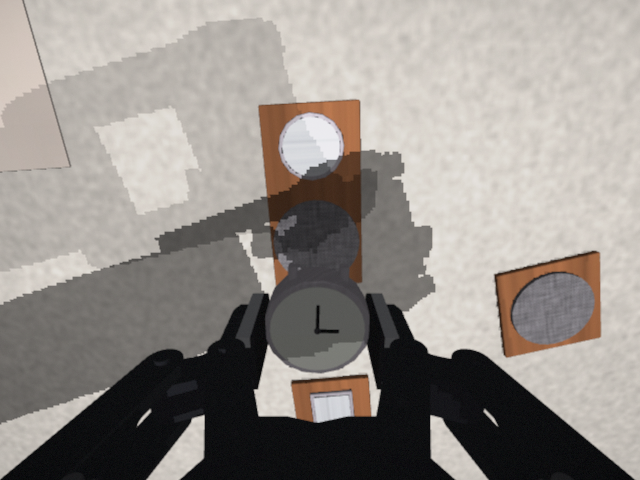

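```bash
python3 -m crank '[[-0.15,0,2.5,0],[0,0,2.5,0],[0,0,2.0,0],[0,0,0.9,0],[0,0,0.4,0],[0,0,0.2,0],[0,0,0,0],[0,0,0,0],[0,0,0,0]]'; python3 -m crank '[[0,0,0.4,0],[0,0,0.3,0],[0,0,0.2,0],[0,0,0,0],[0,0,0,0]]';  python3 -c "
from h import *
plan(.466,.2053,.0075,-3.8)"
```

```text
time: 35.4
tool_pos: [0.4672, 0.2056, 0.0187]
tool_rot: [-0.0, 0.999, -0.033, 0.001]
contact_force: [-0.4, -0.6, -0.8]
gripper_width: 0.514
time: 35.82
tool_pos: [0.4658, 0.2053, 0.0081]
tool_rot: [0.0, 0.999, -0.033, -0.0]
contact_force: [-1.1, -0.2, -0.9]
gripper_width: 0.511
cur [0.4658 0.2053 0.0081] yaw -3.8 tilt 0.02 | turn units 0.01 then shift cm [0.02 0.   0.06] q6 0.33
```

```bash
python3 -m crank '[[0,0,0.1,0],[0,0,0,0],[0,0,0,0]]'; python3 -m crank '[[0,0,0,0],[0,0,0,0],[0,0,0,0],[0,0,0,0]]' 0.8; python3 -m crank '[[0,0,-1,0],[0,0,-3,0],[0,0,-3,0],[0,0,-3,0],[0,0,-3,0],[0,0,-2,0]]'; python3 -m crank '[[-0.5,-2.5,0,0],[-0.5,-3,0,0],[-0.5,-3,0,0],[-0.5,-3,0,0],[-0.5,-3,0,0],[-0.5,-3,0,0],[-0.5,-2,0,0],[0,0,0,0],[0,0,0,0],[0,0,0,0]]'; python3 -c "
from h import *
t=grab('top');cv2.imwrite('pics/t25.png',cv2.resize(t['img'][180:340,110:470,::-1],None,fx=2.2,fy=2.2,interpolation=cv2.INTER_CUBIC)); s=grab('side','s25.png')
print(manip.state()['tool_pos'])
hsv=cv2.cvtColor(t['img'],cv2.COLOR_RGB2HSV)
m=cv2.inRange(hsv,(0,0,140),(179,70,255));pads={'T1':(.4662,.2053),'T2':(.472,-.0141),'T3':(.4724,-.288),'T4':(.638,-.155)}
for k,p in pads.items():
    q=proj(t,[*p,.024]).round().astype(int); mm=np.zeros_like(m); mm[q[1]-16:q[1]+17,q[0]-16:q[0]+17]=m[q[1]-16:q[1]+17,q[0]-16:q[0]+17]
    cs,_=cv2.findContours(mm,cv2.RETR_EXTERNAL,cv2.CHAIN_APPROX_SIMPLE)
    c=max(cs,key=cv2.contourArea); r=cv2.minAreaRect(c); w=onz(t,r[0],.024)[:2]; print(k,r[0],r[1],'offset mm',np.round((w-p)*1000,1))
"
```

```text
time: 36.07
tool_pos: [0.4659, 0.2053, 0.008]
tool_rot: [0.0, 0.999, -0.033, -0.0]
contact_force: [-3.3, -0.7, 4.9]
gripper_width: 0.515
time: 36.4
tool_pos: [0.466, 0.2053, 0.0072]
tool_rot: [-0.0, 0.999, -0.033, 0.0]
contact_force: [-0.8, 0.6, -0.4]
gripper_width: 0.8
time: 36.9
tool_pos: [0.4672, 0.2057, 0.1617]
tool_rot: [-0.001, 0.999, -0.033, 0.002]
contact_force: [1.1, 0.3, 0.5]
gripper_width: 0.801
time: 37.73
tool_pos: [0.4438, 0.4017, 0.1576]
tool_rot: [0.0, 0.999, -0.033, 0.0]
contact_force: [-0.1, -0.7, -0.3]
gripper_width: 0.796
[0.44410193 0.40123997 0.15746138]
T1 (173.5, 307.0) (18.0, 19.0) offset mm [-2.6 -1.3]
T2 (286.5, 303.5) (15.0, 15.0) offset mm [-0.6  0.4]
T3 (428.32696533203125, 304.3653869628906) (19.219379425048828, 8.432992935180664) offset mm [-1.3 -1.7]
T4 (359.0, 218.5) (9.0, 10.0) offset mm [0.2 0.9]
```

View pics/t25.png

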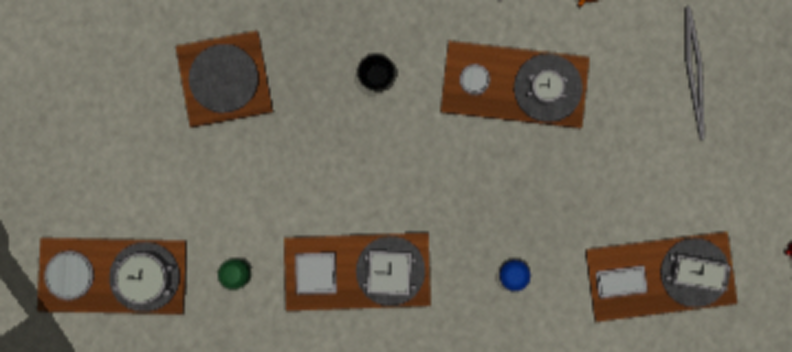

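View pics/s25.png

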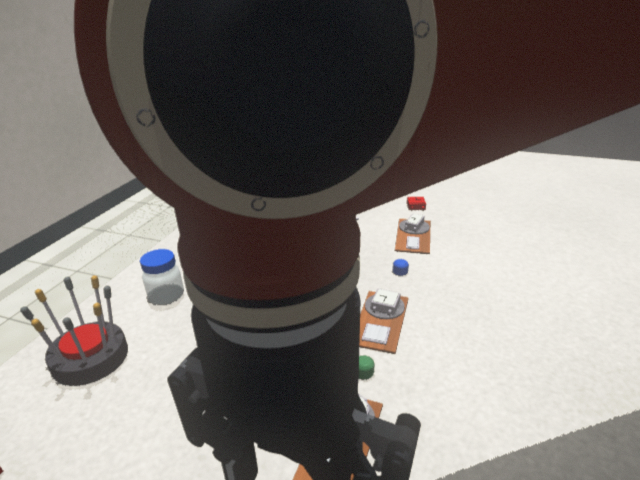

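The top view (crop) shows every watch dial up on the tray with its own back: large (138,278), square (390,273), oblong (699,271) and small (547,86). The measured offsets are at most 3 mm, the spare pad is empty, and the arm is clear of everything.

```bash
python3 -c "
from plant import manip
print(manip.job_done(), manip.state()['time'])"
```

```text
the job is handed in; nothing more can be done
the job is handed in; nothing more can be done
```

All four watches are on the trays with their own backs, and I handed the job in about 38 s into the 122 s limit. The hand-in reported no verdict.

- **Moves:** I made five grasp-and-place moves: large to the spare pad, small to its tray, square to its tray, oblong to its tray, then large from the spare pad to its tray. No watch was set down anywhere but a felt pad. I did not touch the orange, purple and red look-alikes.
- **Last checks:** The final top picture showed each watch dial up, about 3 mm (large), 2 mm (oblong) and 1 mm (square, small) from its pad's centre; the limit is 12 mm. The gripper was open and clear of everything.
- **Force:** The highest tool-force reading printed after a move was about 10 N, when the small watch touched down. I did not log forces during the moves.
- **Disagreements:** The top and wrist cameras differed by 2–3 mm at times, about the stated calibration error. In the last side view the arm hid the large watch and the small watch's tray, so those two rest on the top view alone.

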